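# Unlock the specimen case and slide its lid open

### The arm

A 7-joint arm with a two-finger parallel gripper is mounted at the origin on the work surface. World frame = base frame: x ahead of the robot, y to its left, z up, the work surface at z = 0. Lengths are in m, angles in rad, forces in N, time in s.
With the tool pointing down it reaches from about 0.425 to 0.875 m from the base axis. Payload 4.7 kg.
Tool frame: the origin (TCP) lies at the very end of the fingers, on their centre line; the grasp point (between the pads) lies 19 mm behind it; z points along the fingers, y is the direction in which the jaws open and shut (so a half turn about z gives the same grasp; the last joint's range is limited). The gripper opens to 87 mm and grips with 3 to 60 N. Pads are 19 mm wide; open, the fingers measure 117 mm over their backs; the gripper's body (75 mm by 190 mm) begins 51 mm behind the grasp point.
Start: joints at [1.156, 0.321, -0.07, 1.45, 0.023, 1.371, -0.057], TCP at [0.27, -0.591, 0.223] pointing down, gripper open.
Joint ranges: [-2.86, 2.86], [-0.3, 2.09], [-1.38, 1.24], [0.06, 2.45], [-1.56, 4.7], [0.09, 2.05], [-2.69, 2.69]. Speed limits (rad/s): [2.57, 2.57, 3.14, 3.14, 3.14, 3.14, 3.14].

### API

Orientations are given as a rotation vector (axis times angle).
In Python, from bench import ctrl gives the robot as it stands. The module is installed in compiled form; this text tells all that it offers.
- The arm moves only by the tool move_arm, never from a script. Its arguments are lists of equal length, an entry for each row: "dp": the shift along the tool's x, y, z in units of 30 mm (1.0 is 30 mm), a list of three; "turn": the turn about the tool's z in units of 5 degrees (1.0 is 5 degrees); "jaw": the opening, from -1 (shut) to 1 (fully open). A call has 1 to 5 rows; each row is the pose to reach, as a shift and turn from the pose commanded when the call began, along the tool's axes at that moment; what a row does not reach only later rows make up. A row lasts 1/10 s, in which the tool goes at most 50 mm and 8.59 degrees, less where a joint would pass 70% of its speed; a pose out of reach is approached as far as the arm can. A call with a gripper value outside its range is refused whole. The fingers move at their own pace and stop on an object; "grip_force" is the grip in N (left out, the last holds). Time passes only in rows, so rows that repeat a pose let the fingers close. It gives the time, the measured TCP pose, the force and the opening at its end, in the units of the state.
- ctrl.get_state(): the state, without advancing time (a new reading comes with each control period).
- ctrl.get_image(name): name is "scene" or "top" or "wrist"; returns the picture (480x640x3 uint8, red, green, blue); there is no depth.
- ctrl.camera_info(name): a dict with "intrinsics" (3x3 intrinsics, pixels), "extrinsics" (4x4, takes a point from world to camera coordinates). Camera axes: x right, y up, looking along -z (the intrinsics and any distortion apply to the point x, -y, -z); pixel columns grow to the right and rows downward; lengths in m; the calibration is good to about 2 mm. A picture is of the moment at which its call begins: read the wrist's pose just before it. camera_info takes no time and is no camera call; for the wrist camera it gives the pose at the moment of the call.
- ctrl.close_job(): hands the job in, once; it reports no verdict.
Trained networks look in the newest picture that a camera, given by its name, has taken for a name from the list of things; names that differ only in an ending like _2 or _b are one class to them, and where a whole thing is asked for, a point or a joint stands for the part that bears it (a point fixed in the world has none). Each returns a list of dicts, best first, with "confidence" (0 to 1); they miss things now and then, are a little off and sometimes report something else, mostly with a low value. They report only what shows in the picture. A call takes as long as a camera call. They do not tell look-alikes from the thing itself.
- ctrl.look_for(camera, target): "rect" ([centre column, centre row, width, height] in pixels, round what is visible of it).
- ctrl.masks_of(camera, target): "region" (480x640 bool, what is visible of it) and "rect" ([centre column, centre row, width, height] in pixels, round what is visible of it).
The state is a dict: "time": time; "joint_positions": joint angles; "qd": joint speeds; "joint_torque": joint torques, N m; "position": TCP position; "tool_rot": TCP orientation; "ft_force": force on the tool from outside, world axes, zero at the start; "torque": the same for the moment, N m; "grip_width": opening from 0.0 (shut) to 1.0 (fully open).
Only numpy, scipy, OpenCV 4.12 (cv2) and the standard library are available. Lean on these libraries where they do the work, as an engineer would, in place of code of your own. Each camera call takes 0.05 s, during which the arm holds its last target. There are 200 camera calls.

### The job

Take the key with the flat rectangular bow from the rack, push it fully home in the keyhole of the wooden specimen case and turn it clockwise to its stop to draw the bolt. Then push the case's lid fully open by its rib, away from the lock. Leave the key turned in the lock and let go of everything; leave the other key and the things lying around where they are.

Things in the scene. Friction and masses are not known exactly. Their poses are not given: they have to be found in the camera images.
- key: Right key: steel, 0.16 kg, upright in a rack hole, tip 24 mm up, yaw free. Origin: centre of the tip's underside; z up to the bow, x across bit and bow, half-turn symmetric. Along z in mm: flat bit 24 (x) by 8 (y), 0-20, stepped down to 20 by 5 at the tip; shank 9 thick, to 36; round collar 36 across, to 42 (rests on the rack); stem 14 thick, to 55; rectangular bow 50 (x) by 10 (y), 55-87.
- other_key: A wrong key of the same steel and collar, 81 mm long, with a round knob for a bow (upright cylinder 40 mm across, z 55 to 81) and a 16 mm square bit that does not enter the keyhole. Same frame as the key. It stands in the other hole of the rack; which hole is which varies.
- rack: Fixed plywood key rack, 70 mm (x) by 200 mm (y), top at 60 mm; two 28 mm holes through its top, 55 mm either side of the middle along y. Origin: centre of its underside.
- case: Fixed wooden specimen case, 200 mm (x) by 270 mm (y), yaw within 0.3 rad. Origin: on its underside, 140 mm from its lock end (-y), 130 mm from the other end. The lock end, 90 mm long, is a closed block with its top at 90 mm; the rest is a compartment under a sliding lid.
- keyhole (a point): Keyhole centre, in the top face (90 mm up) of the steel plate on the case's lock end; axes as case. Slot 27 mm along y, 10.5 mm along x, 12 mm deep; the turning plug is below. The bit enters with key x along the case's y. Fully home: collar on the plate, tip 36 mm below this point; the key can turn only within about 4 mm of home.
- plug (a joint): Turn of the lock's plug below the keyhole, rad: 0 locked (start), grows clockwise seen from above, stop at 1.4. Friction about 0.06 N m, stays where left. It draws the hidden bolt, clear of the lid from about 1.1 on. The bit has about 0.15 rad of play in it, so turn the key about 1.5 rad.
- lid (a joint): How far the lid has slid, m: 0 shut, 0.08 fully open (stop), towards the case's +y, away from the lock. While locked it moves no more than 2 mm. Friction about 2.5 N, stays where left. The lid is 200 by 180 mm, wood-framed clear plastic, its top 79 mm over the table.
- rib (a point): Middle of the top edge of the lid's dark wooden rib, 105 mm over the table; axes as case, moves with the lid. The rib is 130 mm long (x), 14 mm thick (y) and rises 26 mm from the lid. With the lid shut it is 135 mm from the keyhole along the case's y.
- loupe: Black magnifier loupe, 44 mm across, 40 mm high, bystander. Origin at its underside.
- weight: Brass paper weight, 60 mm across, 50 mm high, bystander. Origin at its underside.
- brush: Dusting brush, 170 mm long, lying, bystander. Origin at its underside.
- stamp0: Wooden printing block 60 by 35 by 30 mm, bystander. Origin at its underside.
- stamp1: Wooden printing block 60 by 35 by 30 mm, bystander. Origin at its underside.
Mind the look-alikes: they are no part of the job. Leave any blue or turquoise look-alike of the key alone.

How it is judged:
On the way, in this order (a step that is already met when the one before it is completed fails the run):
1. the key is fully home in the keyhole, lock still locked (z of key in the frame of keyhole below -0.033 m and horizontal distance between key and keyhole below 0.005 m and angle between key's own z axis and vertical below 0.1 rad and value of joint plug below 0.3 rad), for 0.1 s.
2. the key has turned the lock (plug past 1.15 rad) with the lid still shut (z of key in the frame of keyhole below -0.033 m and horizontal distance between key and keyhole below 0.005 m and angle between key's own z axis and vertical below 0.1 rad and value of joint plug above 1.15 rad and value of joint lid below 0.01 m), for 0.1 s.
3. the lid is pushed open (value of joint lid above 0.072 m), for 0.1 s.
At the end, for the whole second after the job is handed in: The lid is open by more than 72 of its 80 mm and at rest; the lock is turned past 1.1 rad; the right key stands in the keyhole, tip more than 33 mm below the plate, within 5 mm of the middle and 0.1 rad of upright, at rest; nothing is touched (z of key in the frame of keyhole below -0.033 m and horizontal distance between key and keyhole below 0.005 m and angle between key's own z axis and vertical below 0.1 rad and value of joint plug above 1.1 rad and value of joint lid above 0.072 m and velocity of joint lid below 0.01 m/s and linear speed of key below 0.02 m/s).
It fails at once if the other key is moved by more than 20 mm (distance of other_key from where it was at the start of the episode above 0.02 m).
It fails at once if a bystander (loupe, weight, brush or printing block) is moved by more than 30 mm (distance of any of loupe, weight, brush, stamp0, stamp1 from where it was at the start of the episode above 0.03 m).
It also fails if it takes over 72 s, if anything falls off the work surface, if the arm or the gripper's body presses on something with over 40 N, if the wrist force passes 120 N, or if a joint passes its speed limit or range.

## Working session

There is one attempt and no reset: what is moved stays moved. The work goes in short steps, Python scripts to look and compute and a tool call to move; the robot and the scene stay as the last step left them, time stands still between calls to the robot, and variables do not carry over. Pictures are saved under pics/ and viewed, about 8 in all and at most 12, crops included, and the job is handed in when it is done.

Besides the shell and the picture viewer there is one more tool, called after "Request:" by a JSON object that holds its "fn" and its "kwargs". move_arm: Moves the arm, as the interface text tells. Its arguments: {"type":"object","properties":{"dp":{"type":"array","items":{"type":"array","items":{"type":"number"}}},"turn":{"type":"array","items":{"type":"number"}},"jaw":{"type":"array","items":{"type":"number"}},"grip_force":{"type":"number"}},"required":["dp","turn","jaw"]}

```bash
mkdir -p pics
cat > h.py <<'E'
import numpy as np, cv2
from bench import ctrl
from scipy.spatial.transform import Rotation as R
def ray(cam,u,v,z,info=None):
    i=info or ctrl.camera_info(cam);K=np.array(i["intrinsics"]);E=np.array(i["extrinsics"])
    d=np.linalg.inv(K)@[u,v,1];d=np.array([d[0],-d[1],-d[2]])
    d=E[:3,:3].T@d;c=-E[:3,:3].T@E[:3,3]
    return c+d*(z-c[2])/d[2]
def proj(cam,p,info=None):
    i=info or ctrl.camera_info(cam);K=np.array(i["intrinsics"]);E=np.array(i["extrinsics"])
    q=E[:3,:3]@np.array(p)+E[:3,3];q=K@[q[0],-q[1],-q[2]];return q[:2]/q[2]
def shot(cam,fn):
    im=ctrl.get_image(cam);cv2.imwrite("pics/"+fn,im[:,:,::-1]);return im
def st():
    s=ctrl.get_state();r=R.from_rotvec(s["tool_rot"]).as_matrix()
    print("t",round(s["time"],2),"p",np.round(s["position"],4),"x",np.round(r[:,0],3),"y",np.round(r[:,1],3),"z",np.round(r[:,2],3),"F",np.round(s["ft_force"],1),"T",np.round(s["torque"],2),"g",round(s["grip_width"],3),"q7",round(s["joint_positions"][6],2));return s,r
E
python3 - <<'E'
from h import *
st()
for c in("top","scene"):
    i=ctrl.camera_info(c);print(c,np.round(-i["extrinsics"][:3,:3].T@i["extrinsics"][:3,3],2),i.keys())
    shot(c,c+"0.png")
    for n in("key","other_key","rack","case","keyhole","rib","lid","loupe","weight","brush","stamp0"):
        r=ctrl.look_for(c,n);print(n,[(np.round(a["rect"]).astype(int).tolist(),round(a["confidence"],2)) for a in r[:4]])
E
```

```text
t 0.0 p [ 0.27   -0.5907  0.2215] x [ 0.909  0.416 -0.   ] y [ 0.416 -0.909 -0.002] z [-0.001  0.002 -1.   ] F [ 0.4 -0.2 -0.5] T [-0.04 -0.05  0.01] g 0.998 q7 -0.06
top [0.45 0.11 1.16] dict_keys(['intrinsics', 'extrinsics'])
key [([192, 278, 22, 25], 0.81), ([147, 319, 21, 20], 0.67), ([186, 332, 14, 26], 0.6), ([255, 191, 27, 27], 0.21)]
other_key [([245, 269, 18, 21], 0.7), ([226, 277, 100, 47], 0.6), ([319, 174, 71, 49], 0.4)]
rack [([226, 277, 103, 47], 0.65), ([274, 332, 29, 23], 0.62)]
case [([439, 250, 145, 110], 0.94)]
keyhole [([436, 249, 150, 113], 0.84)]
rib [([420, 251, 96, 103], 0.71)]
lid [([418, 254, 100, 99], 0.84)]
loupe [([329, 326, 21, 24], 0.62), ([254, 191, 27, 28], 0.38)]
weight [([370, 132, 23, 28], 0.67), ([253, 191, 24, 26], 0.65), ([247, 271, 24, 22], 0.17)]
brush [([318, 173, 69, 49], 0.68), ([245, 270, 19, 21], 0.45)]
stamp0 [([276, 335, 31, 22], 0.92), ([255, 190, 25, 33], 0.59), ([226, 277, 103, 48], 0.35)]
scene [ 1.33 -0.01  1.09] dict_keys(['intrinsics', 'extrinsics'])
key [([419, 198, 14, 23], 0.92), ([472, 212, 25, 26], 0.72), ([413, 174, 10, 29], 0.63), ([445, 180, 25, 33], 0.55)]
other_key [([372, 212, 20, 25], 0.55)]
rack [([396, 222, 85, 56], 0.55)]
case [([208, 267, 142, 114], 0.66), ([390, 293, 28, 30], 0.66)]
keyhole [([210, 267, 140, 120], 0.77)]
rib [([228, 252, 98, 91], 0.8), ([397, 222, 88, 53], 0.7)]
lid [([226, 253, 97, 89], 0.7)]
loupe [([298, 202, 19, 22], 0.82), ([287, 366, 32, 30], 0.35)]
weight [([288, 365, 30, 31], 0.83)]
brush [([326, 324, 76, 38], 0.92)]
stamp0 [([338, 193, 32, 20], 0.82), ([389, 294, 30, 33], 0.6)]
```

View pics/top0.png

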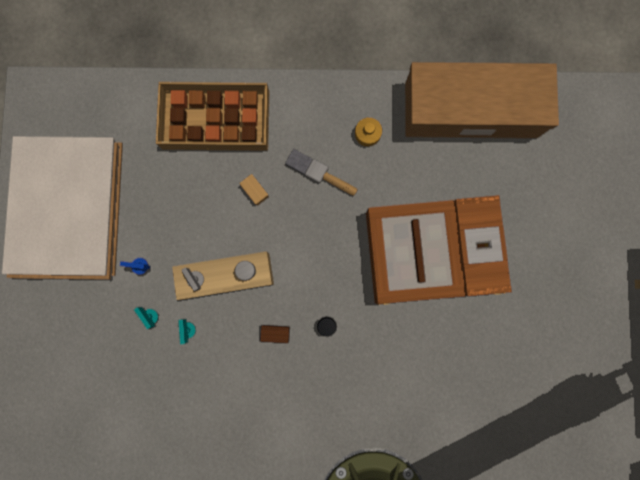

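View pics/scene0.png

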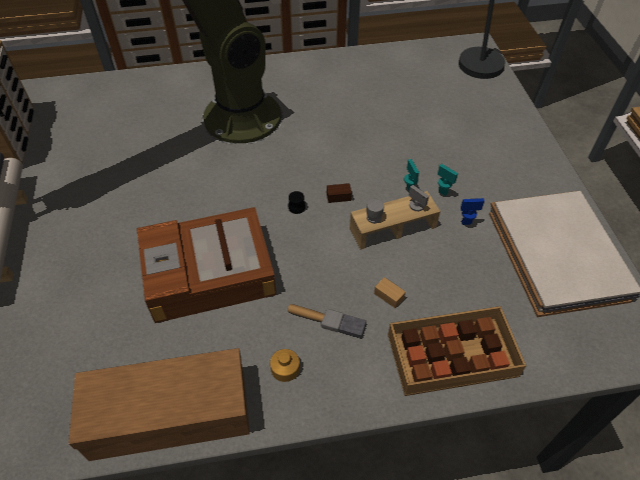

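Candidates for the key: the steel one in the rack at top (192,278), blue (137,266), and teal (147,318) and (186,331). The steel one in the rack with the flat bow fits. The knob at (245,270) is the other key. I'll confirm this in a crop and measure.

Run:
```python
from h import *
im=cv2.imread("pics/top0.png")
a=cv2.resize(im[235:320,160:285],None,fx=6,fy=6,interpolation=cv2.INTER_CUBIC)[:,:800]
b=cv2.resize(im[190:310,360:520],(800,600),interpolation=cv2.INTER_CUBIC)
cv2.imwrite("pics/crop1.png",a);cv2.imwrite("pics/crop2.png",b)
print("rack c",ray("top",225,274,.06)[:2],"key",ray("top",192,278,.111),"other",ray("top",245,270,.105))
print("keyhole",ray("top",484,245,.09),"rib",ray("top",418,251,.105))
```

```text
rack c [0.47854421 0.31533679] key [0.46826279 0.37142035 0.111     ] other [0.48566881 0.26714282 0.105     ]
keyhole [ 0.54300535 -0.21672128  0.09      ] rib [ 0.52797367 -0.07955519  0.105     ]
```

View pics/crop1.png

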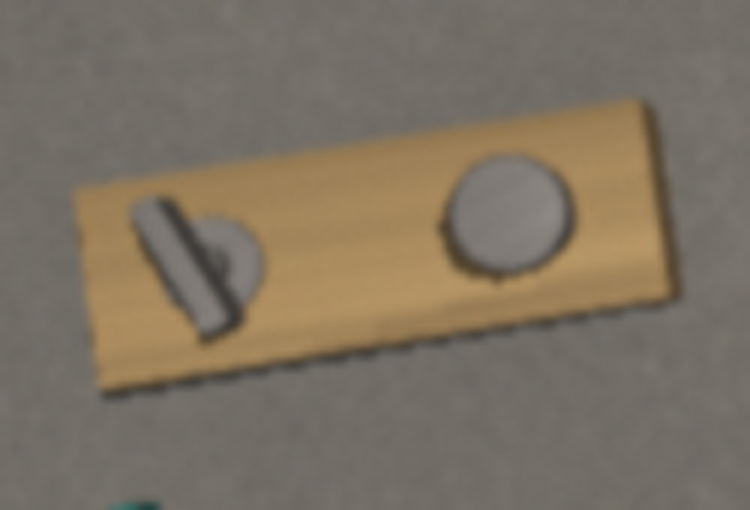

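View pics/crop2.png

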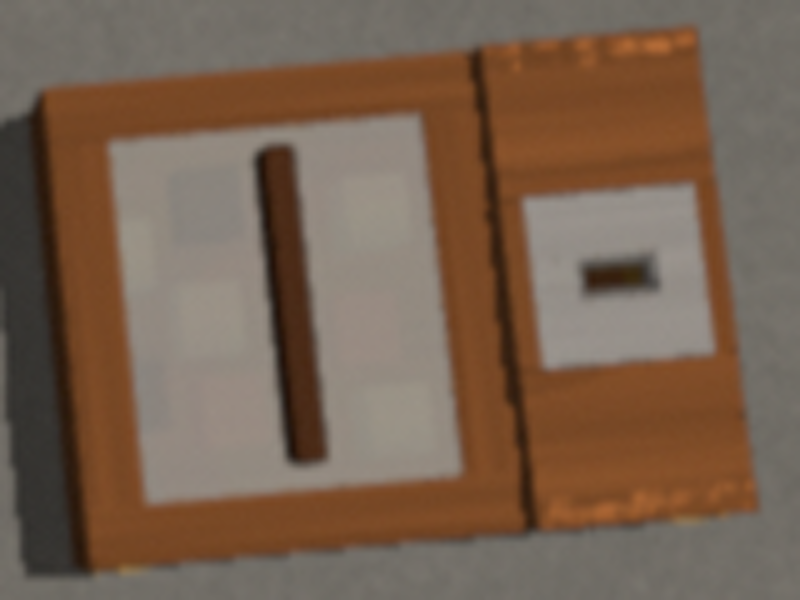

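The crop confirms it: the steel key with the flat bow is the left one in the rack, and the round knob is the other key. The keyhole is at about (483.6,245), with its slot along the case's y.

```bash
cat >> h.py <<'E'
def togo(target,head=None):
    s,r=st();d=np.array(target)-s["position"];print("dp units",np.round(r.T@d/.03,2),"mm",np.round(d*1000,1))
    if head is not None:
        h=np.arctan2(r[1,0],r[0,0]);dd=(head-h+np.pi)%(2*np.pi)-np.pi;print("turn units",round(-np.degrees(dd)/5,2))
def ang(a,b): return np.arctan2(b[1]-a[1],b[0]-a[0])
E
python3 - <<'E'
from h import *
f=lambda x,y:(x/5+360,y/5+190)
r1,r2=ray("top",*f(275,150),.105),ray("top",*f(307,460),.105);print("rib",r1,r2,np.linalg.norm(r2-r1),"case yaw",ang(r2,r1))
k1,k2=ray("top",185.3,269.2,.111),ray("top",195.5,290,.111);print("key",(k1+k2)/2,np.linalg.norm(k1-k2),ang(k2,k1))
print("kh",ray("top",*f(618,275),.09))
i=ctrl.camera_info("wrist");E=i["extrinsics"];s,r=st();c=-E[:3,:3].T@E[:3,3];print("cam in tool",r.T@(c-s["position"]),"look",r.T@E[:3,:3].T@[0,0,-1],"up",r.T@E[:3,:3].T@[0,1,0],i["intrinsics"][0])
togo([.50,-.22,.25],1.68)
E
```

```text
rib [ 0.59073335 -0.0740274   0.105     ] [ 0.46604558 -0.08580782  0.105     ] 0.12524304429268038 case yaw 0.09419978579261473
key [0.46509759 0.37450937 0.111     ] 0.046493471911897837 0.49206438903198907
kh [ 0.54299571 -0.21590759  0.09      ]
t 1.2 p [ 0.2703 -0.5912  0.2226] x [ 0.909  0.416 -0.   ] y [ 0.416 -0.909  0.   ] z [-0. -0. -1.] F [-1.   0.9  0.2] T [ 0.01 -0.01 -0.03] g 1.003 q7 -0.06
cam in tool [ 7.76656945e-02  1.33595012e-04 -1.62268206e-01] look [-2.84477720e-01 -7.11725986e-04  9.58682388e-01] up [ 9.58682643e-01 -7.88561099e-05  2.84477737e-01] [335.56819184   0.         317.85674741]
t 1.2 p [ 0.2703 -0.5912  0.2226] x [ 0.909  0.416 -0.   ] y [ 0.416 -0.909  0.   ] z [-0. -0. -1.] F [-1.   0.9  0.2] T [ 0.01 -0.01 -0.03] g 1.003 q7 -0.06
dp units [12.11 -8.07 -0.92] mm [229.7 371.2  27.4]
turn units -14.34
```

Request:
{"fn": "move_arm", "kwargs": {"dp": [[1.3, -0.9, -0.1], [2.6, -1.7, -0.2], [3.9, -2.6, -0.3], [5.2, -3.4, -0.4], [6.5, -4.3, -0.5]], "turn": [0, 0, 0, 0, 0], "jaw": [1, 1, 1, 1, 1]}}

```text
time: 1.7
position: [0.3948, -0.3913, 0.2379]
tool_rot: [3.069, 0.668, 0.001]
ft_force: [1.1, 0.1, 0.1]
grip_width: 1.0
```

Request:
{"fn": "move_arm", "kwargs": {"dp": [[1.3, -0.9, -0.1], [2.6, -1.7, -0.2], [3.9, -2.6, -0.3], [5.2, -3.4, -0.4], [5.6, -3.8, -0.4]], "turn": [0, 0, 0, 0, 0], "jaw": [1, 1, 1, 1, 1]}}

```text
time: 2.2
position: [0.5025, -0.2135, 0.2504]
tool_rot: [-3.066, -0.68, -0.005]
ft_force: [0.2, -0.5, -0.1]
grip_width: 0.995
```

Run:
```python
from h import *
i=ctrl.camera_info("wrist");im=shot("wrist","w1.png");st()
np.save("w1.npy",i,allow_pickle=True)
u,v=proj("wrist",[.543,-.216,.09],i);print(u,v)
# all projected: keyhole + rib
print(proj("wrist",[.528,-.08,.105],i))
togo([.465,.374,.22],.47)
```

```text
t 2.25 p [ 0.5025 -0.2121  0.2502] x [0.906 0.424 0.003] y [ 0.424 -0.906 -0.001] z [ 0.002  0.002 -1.   ] F [0.7 1.9 0.5] T [ 0.15 -0.03  0.  ] g 1.002 q7 -0.81
338.2081589298683 188.99623164383027
[192.58761851 141.04772891]
t 2.25 p [ 0.5025 -0.2121  0.2502] x [0.906 0.424 0.003] y [ 0.424 -0.906 -0.001] z [ 0.002  0.002 -1.   ] F [0.7 1.9 0.5] T [ 0.15 -0.03  0.  ] g 1.002 q7 -0.81
dp units [  7.16 -18.22   1.05] mm [-37.5 586.1 -30.2]
turn units -0.36
```

View pics/w1.png

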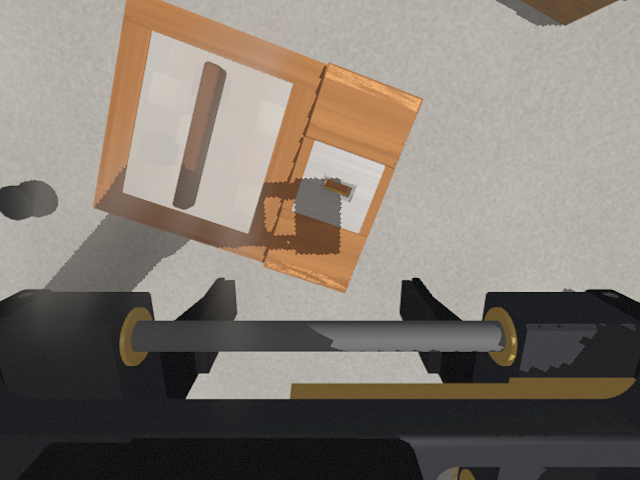

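The wrist view shows the slot at about (339,188) and the rib from (213,63) to (184,208). The keyhole agrees with the prediction to about 1 px, so I'm going to the rack.

Request:
{"fn": "move_arm", "kwargs": {"dp": [[0.6, -1.5, 0], [1.2, -3.0, 0], [1.8, -4.6, 0], [2.4, -6.1, 0], [3.0, -7.6, 0]], "turn": [0, 0, 0, 0, 0], "jaw": [1, 1, 1, 1, 1]}}

```text
time: 2.75
position: [0.486, 0.0267, 0.2498]
tool_rot: [3.069, 0.667, 0.001]
ft_force: [1.6, -0.3, 0.9]
grip_width: 1.0
```

Request:
{"fn": "move_arm", "kwargs": {"dp": [[0.6, -1.5, 0], [1.2, -3.0, 0], [1.8, -4.6, 0], [2.4, -6.1, 0], [3.0, -7.6, 0]], "turn": [0, 0, 0, 0, 0], "jaw": [1, 1, 1, 1, 1]}}

```text
time: 3.25
position: [0.4736, 0.2713, 0.2499]
tool_rot: [3.069, 0.666, 0.002]
ft_force: [0.5, 0.4, 0.2]
grip_width: 1.004
```

Run:
```python
from h import *
i1=np.load("w1.npy",allow_pickle=True).item()
a,b=ray("wrist",213,65,.105,i1),ray("wrist",184,206,.105,i1);print("rib",a,b,"yaw",ang(b,a),np.linalg.norm(a-b));print("kh",ray("wrist",339,188,.09,i1))
togo([.465,.374,.22],.47)
i=ctrl.camera_info("wrist");im=shot("wrist","w2.png");np.save("w2.npy",i,allow_pickle=True)
print(proj("wrist",[.465,.374,.111],i))
```

```text
rib [ 0.59248663 -0.07558397  0.105     ] [ 0.46980543 -0.09166019  0.105     ] yaw 0.13029821729531402 0.12373003499056436
kh [ 0.54417454 -0.21627098  0.09      ]
t 3.25 p [0.4736 0.2713 0.2499] x [0.91  0.414 0.001] y [ 0.414 -0.91   0.001] z [ 0.002 -0.001 -1.   ] F [0.5 0.4 0.2] T [ 0.02 -0.02  0.01] g 1.004 q7 -1.8
dp units [ 1.16 -3.24  0.99] mm [ -8.6 102.7 -29.9]
turn units -0.49
[209.57629971 192.82421313]
```

View pics/w2.png

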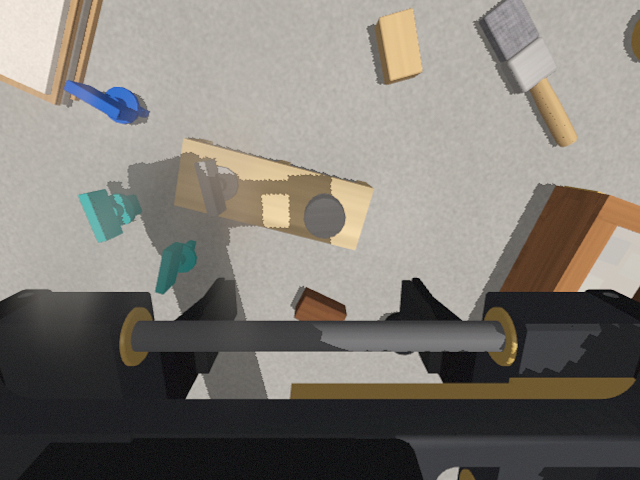

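Here the bow's top edge is around (207,185), shadowed by the gripper. I'm moving above it for a close look.

Request:
{"fn": "move_arm", "kwargs": {"dp": [[0.4, -1.1, 0.3], [0.8, -2.2, 0.6], [1.16, -3.24, 1.0], [1.16, -3.24, 1.0]], "turn": [-0.2, -0.3, -0.5, -0.5], "jaw": [1, 1, 1, 1]}}

```text
time: 3.7
position: [0.4618, 0.3768, 0.2177]
tool_rot: [-3.049, -0.745, 0.006]
ft_force: [-1.1, 1.1, -0.4]
grip_width: 0.994
```

Run:
```python
from h import *
st()
i=ctrl.camera_info("wrist");im=shot("wrist","w3.png");np.save("w3.npy",i,allow_pickle=True)
u,v=proj("wrist",[.465,.374,.111],i);print(u,v)
x0,y0=int(u)-100,int(v)-75;print(x0,y0)
c=cv2.resize(im[y0:y0+150,x0:x0+200,::-1],(800,600),interpolation=cv2.INTER_CUBIC);cv2.imwrite("pics/w3c.png",c)
```

```text
t 3.7 p [0.4618 0.3768 0.2177] x [ 0.887  0.461 -0.003] y [ 0.461 -0.887 -0.003] z [-0.004  0.002 -1.   ] F [-1.1  1.1 -0.4] T [ 0.02  0.   -0.02] g 0.994 q7 -2.0
323.1093746009288 237.66516740640856
223 162
```

View pics/w3c.png

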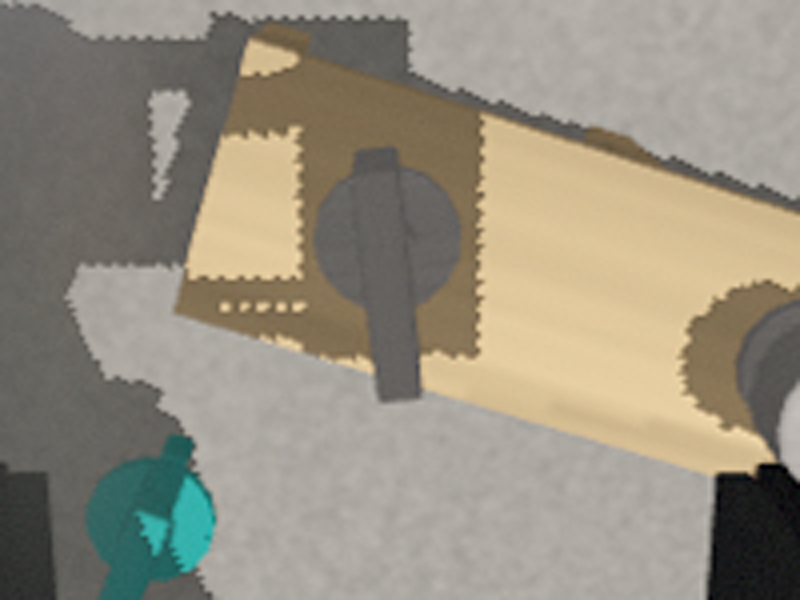

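The steel bow's top edge runs from (377,167) to (400,400) in the crop, and the collar's centre is at (387,238). A teal look-alike is well off to the lower left.

Run:
```python
from h import *
i=np.load("w3.npy",allow_pickle=True).item()
P=lambda x,y,z:ray("wrist",223+x/4,162+y/4,z,i)
a,b=P(377,167,.111),P(400,400,.111);m=(a+b)/2
print("bow",m,np.linalg.norm(a-b),ang(b,a),"collar",P(387,238,.066))
c=P(387,238,.066);m=(m+c)/2;m[2]=.083
print(m);togo(m,ang(b,a))
```

```text
bow [0.46696888 0.37776096 0.111     ] 0.05026056897568803 0.5761423364014127 collar [0.4666344  0.37794248 0.066     ]
[0.46680164 0.37785172 0.083     ]
t 3.75 p [0.4633 0.3743 0.2184] x [ 0.889  0.458 -0.002] y [ 0.458 -0.889 -0.001] z [-0.003 -0.    -1.   ] F [-0.  -0.4  0.8] T [-0.02 -0.04  0.04] g 1.004 q7 -2.0
dp units [ 0.17 -0.05  4.51] mm [   3.5    3.5 -135.4]
turn units -1.14
```

Request:
{"fn": "move_arm", "kwargs": {"dp": [[0.17, -0.05, 0.0], [0.17, -0.05, 1.2], [0.17, -0.05, 2.4], [0.17, -0.05, 3.5], [0.17, -0.05, 4.5]], "turn": [-1.1, -1.1, -1.1, -1.1, -1.1], "jaw": [0.1, 0.1, 0.1, 0.1, 0.1]}}

```text
time: 4.25
position: [0.4701, 0.3738, 0.0833]
tool_rot: [3.015, 0.875, 0.001]
ft_force: [-0.3, -0.2, -0.5]
grip_width: 0.63
```

Request:
{"fn": "move_arm", "kwargs": {"dp": [[0, 0, 0], [0, 0, 0], [0, 0, 0], [0, 0, 0], [0, 0, 0]], "turn": [0, 0, 0, 0, 0], "jaw": [0.1, -1, -1, -1, -1], "grip_force": 40}}

```text
time: 4.75
position: [0.4693, 0.3773, 0.086]
tool_rot: [-3.015, -0.881, -0.004]
ft_force: [-0.2, 0.5, 0.2]
grip_width: 0.271
```

Run:
```python
from h import *
for k in range(1): togo([.4668,.3779,.083],.576)
```

```text
t 4.75 p [0.4693 0.3773 0.086 ] x [0.843 0.538 0.002] y [ 0.538 -0.843  0.   ] z [ 0.002  0.001 -1.   ] F [-0.2  0.5  0.2] T [-0.03  0.01 -0.01] g 0.271 q7 -1.99
dp units [-0.06 -0.06  0.1 ] mm [-2.5  0.6 -3. ]
turn units -0.09
```

Request:
{"fn": "move_arm", "kwargs": {"dp": [[0, 0, 0.05], [0, 0, 0.05], [0, 0, 0.05], [0, 0, 0.05], [0, 0, 0.05]], "turn": [0, 0, 0, 0, 0], "jaw": [-1, -1, -1, -1, -1]}}

```text
time: 5.25
position: [0.4685, 0.3773, 0.0833]
tool_rot: [-3.015, -0.881, -0.001]
ft_force: [-0.4, 1.3, 1.9]
grip_width: 0.113
```

Request:
{"fn": "move_arm", "kwargs": {"dp": [[0, 0, -0.5], [0, 0, -1.5], [0, 0, -2.5], [0, 0, -3.5], [0, 0, -3.5]], "turn": [0, 0, 0, 0, 0], "jaw": [-1, -1, -1, -1, -1]}}

```text
time: 5.75
position: [0.4703, 0.3786, 0.1932]
tool_rot: [-3.014, -0.88, -0.011]
ft_force: [-0.1, 0.4, -1.7]
grip_width: 0.111
```

Run:
```python
from h import *
togo([.544,-.216,.19],1.57+.11)
im=shot("wrist","w4.png")
```

```text
t 5.75 p [0.4703 0.3786 0.1932] x [0.843 0.538 0.008] y [ 0.538 -0.843  0.   ] z [ 0.006  0.004 -1.   ] F [-0.1  0.4 -1.7] T [ 0.06 -0.    0.05] g 0.111 q7 -1.93
dp units [-8.6  18.03  0.05] mm [  73.7 -594.6   -3.2]
turn units -12.74
```

View pics/w4.png

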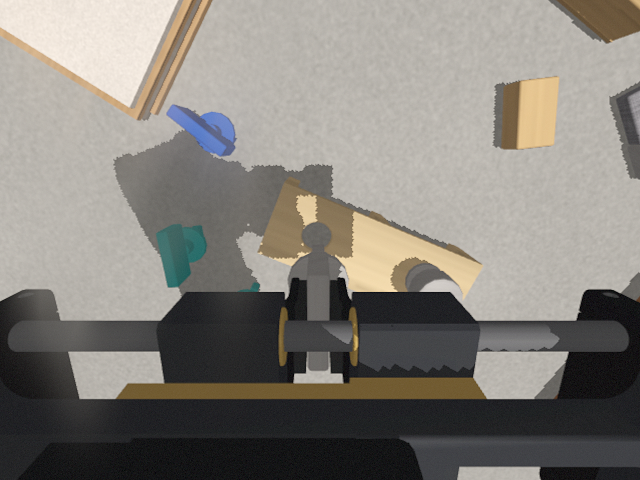

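Key gripped (opening 9.7 mm). Carrying it to the keyhole.

Request:
{"fn": "move_arm", "kwargs": {"dp": [[-0.65, 1.4, -0.2], [-1.35, 2.9, -0.4], [-2.05, 4.3, -0.6], [-2.7, 5.7, -0.6], [-3.4, 7.2, -0.6]], "turn": [0, 0, 0, 0, 0], "jaw": [-1, -1, -1, -1, -1]}}

```text
time: 6.3
position: [0.4979, 0.1378, 0.2051]
tool_rot: [3.015, 0.881, -0.003]
ft_force: [0.6, 0.3, -1.6]
grip_width: 0.111
```

Request:
{"fn": "move_arm", "kwargs": {"dp": [[-0.65, 1.4, 0], [-1.35, 2.9, 0], [-2.05, 4.3, 0], [-2.7, 5.7, 0], [-3.4, 7.2, 0]], "turn": [-1.6, -3.2, -4.8, -6.4, -8], "jaw": [-1, -1, -1, -1, -1]}}

```text
time: 6.8
position: [0.5262, -0.0845, 0.2049]
tool_rot: [-2.548, -1.835, 0.003]
ft_force: [0.8, 0.3, -1.8]
grip_width: 0.109
```

Run:
```python
from h import *
togo([.544,-.216,.19],1.57+.11)
```

```text
t 6.8 p [ 0.5262 -0.0845  0.2049] x [ 0.317  0.948 -0.001] y [ 0.948 -0.317 -0.002] z [-0.002 -0.    -1.   ] F [ 0.8  0.3 -1.8] T [ 0.01 -0.15  0.09] g 0.109 q7 -0.28
dp units [-3.97  1.95  0.5 ] mm [  17.8 -131.5  -14.9]
turn units -4.95
```

Request:
{"fn": "move_arm", "kwargs": {"dp": [[-1.2, 0.6, 0], [-2.4, 1.2, 0.2], [-3.6, 1.8, 0.4], [-3.97, 1.95, 0.5], [-3.97, 1.95, 0.5]], "turn": [-1.5, -3, -4.5, -4.95, -4.95], "jaw": [-1, -1, -1, -1, -1]}}

```text
time: 7.3
position: [0.5422, -0.2174, 0.1886]
tool_rot: [-2.107, -2.325, 0.003]
ft_force: [-1.1, 1.4, -2.3]
grip_width: 0.111
```

Run:
```python
from h import *
togo([.544,-.216,.155],1.57+.11)
i=ctrl.camera_info("wrist");im=shot("wrist","w5.png");np.save("w5.npy",i,allow_pickle=True)
cv2.imwrite("pics/w5b.png",im[:,:,::-1])
print(proj("wrist",[.544,-.216,.09],i), "rib", proj("wrist",[.529,-.082,.105],i))
top=shot("top","top5.png")
```

```text
t 7.3 p [ 0.5422 -0.2174  0.1886] x [-0.098  0.995  0.002] y [ 0.995  0.098 -0.004] z [-0.004  0.001 -1.   ] F [-1.1  1.4 -2.3] T [-0.02 -0.1   0.01] g 0.111 q7 0.32
dp units [0.04 0.07 1.12] mm [  1.8   1.4 -33.6]
turn units -0.13
[321.28294948 241.79177367] rib [319.25462415  50.38516708]
```

View pics/w5.png

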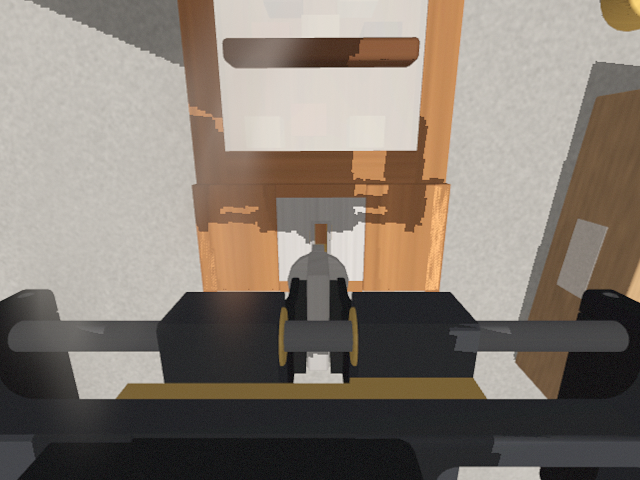

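The key hangs directly over the slot (slot at about (321,235), plate centre col 321) and the rib is level, so yaw is aligned. It needs about 2 mm along tool y, then I'll lower it.

Request:
{"fn": "move_arm", "kwargs": {"dp": [[0.04, 0.07, 0.4], [0.04, 0.07, 0.8], [0.04, 0.07, 1.1], [0.04, 0.07, 1.3], [0.04, 0.07, 1.5]], "turn": [0, 0, 0, 0, 0], "jaw": [-1, -1, -1, -1, -1]}}

```text
time: 7.9
position: [0.5462, -0.2126, 0.1455]
tool_rot: [-2.103, -2.334, 0.001]
ft_force: [-0.9, -0.8, 2.1]
grip_width: 0.115
```

Request:
{"fn": "move_arm", "kwargs": {"dp": [[0, 0, 0.1], [0, 0, 0.2], [0, 0, 0.3], [0, 0, 0.3]], "turn": [0, 0, 0, 0], "jaw": [-1, -1, -1, -1]}}

```text
time: 8.3
position: [0.5455, -0.2138, 0.1367]
tool_rot: [-2.104, -2.332, 0.003]
ft_force: [-3.2, -2.0, -0.2]
grip_width: 0.108
```

Request:
{"fn": "move_arm", "kwargs": {"dp": [[0, 0, 0.1], [0, 0, 0.2], [0, 0, 0.3], [0, 0, 0.3]], "turn": [0, 0, 0, 0], "jaw": [-1, -1, -1, -1]}}

```text
time: 8.7
position: [0.5452, -0.2136, 0.127]
tool_rot: [-2.103, -2.332, 0.003]
ft_force: [-2.9, -2.7, -3.1]
grip_width: 0.11
```

Run:
```python
from h import *
st()
```

```text
t 8.7 p [ 0.5452 -0.2136  0.127 ] x [-0.103  0.995 -0.   ] y [ 0.995  0.103 -0.002] z [-0.002 -0.    -1.   ] F [-2.9 -2.7 -3.1] T [-0.69  0.83  0.03] g 0.11 q7 0.29
```

Request:
{"fn": "move_arm", "kwargs": {"dp": [[-0.03, -0.03, 0.1], [-0.03, -0.03, 0.2], [-0.03, -0.03, 0.3], [-0.03, -0.03, 0.4], [-0.03, -0.03, 0.4]], "turn": [0, 0, 0, 0, 0], "jaw": [-1, -1, -1, -1, -1]}}

```text
time: 9.2
position: [0.545, -0.2137, 0.1154]
tool_rot: [-2.103, -2.333, 0.001]
ft_force: [-4.7, -0.7, -1.1]
grip_width: 0.115
```

Request:
{"fn": "move_arm", "kwargs": {"dp": [[0, 0, 0.05], [0, 0, 0.1], [0, 0, 0.15], [0, 0, 0.15]], "turn": [0, 0, 0, 0], "jaw": [-1, -1, -1, -1]}}

```text
time: 9.6
position: [0.5452, -0.2137, 0.1142]
tool_rot: [-2.103, -2.333, 0.003]
ft_force: [-11.5, 0.5, 16.5]
grip_width: 0.115
```

Run:
```python
from h import *
st()
```

```text
t 9.6 p [ 0.5452 -0.2137  0.1142] x [-0.103  0.995 -0.001] y [ 0.995  0.103 -0.001] z [-0.001 -0.001 -1.   ] F [-11.5   0.5  16.5] T [ 0.06  2.78 -0.01] g 0.115 q7 0.28
```

The key is seated: 16 N upward, and TCP z of 0.114 against an expected 0.113. I'll relieve the side load before turning.

Request:
{"fn": "move_arm", "kwargs": {"dp": [[0, -0.04, -0.05], [0, -0.05, -0.06], [0, -0.05, -0.06]], "turn": [0, 0, 0], "jaw": [-1, -1, -1]}}

```text
time: 9.9
position: [0.5449, -0.2137, 0.1144]
tool_rot: [2.102, 2.333, 0.001]
ft_force: [-3.9, 0.1, 7.0]
grip_width: 0.107
```

Run:
```python
from h import *
st()
```

```text
t 9.9 p [ 0.5449 -0.2137  0.1144] x [-0.104  0.995 -0.   ] y [0.995 0.104 0.002] z [ 0.002 -0.    -1.   ] F [-3.9  0.1  7. ] T [-0.07  1.19 -0.  ] g 0.107 q7 0.28
```

Request:
{"fn": "move_arm", "kwargs": {"dp": [[0, -0.02, 0], [0, -0.02, 0], [0, -0.02, 0], [0, -0.02, 0], [0, -0.02, 0]], "turn": [1, 2, 3, 4, 5], "jaw": [-1, -1, -1, -1, -1]}}

```text
time: 10.4
position: [0.5448, -0.2139, 0.1143]
tool_rot: [2.559, 1.818, 0.003]
ft_force: [-3.6, -1.1, 5.7]
grip_width: 0.116
```

Run:
```python
from h import *
st()
```

```text
t 10.4 p [ 0.5448 -0.2139  0.1143] x [0.329 0.944 0.   ] y [ 0.944 -0.329  0.003] z [ 0.002 -0.001 -1.   ] F [-3.6 -1.1  5.7] T [-0.26  0.92  0.19] g 0.116 q7 -0.14
```

Turning freely with low forces, so I continue.

Request:
{"fn": "move_arm", "kwargs": {"dp": [[0, 0, 0], [0, 0, 0], [0, 0, 0], [0, 0, 0], [0, 0, 0]], "turn": [1.2, 2.4, 3.6, 4.8, 6], "jaw": [-1, -1, -1, -1, -1]}}

```text
time: 10.9
position: [0.5446, -0.2141, 0.1143]
tool_rot: [2.944, 1.093, 0.003]
ft_force: [-3.4, -0.5, 6.6]
grip_width: 0.113
```

Request:
{"fn": "move_arm", "kwargs": {"dp": [[0, 0, 0], [0, 0, 0], [0, 0, 0], [0, 0, 0], [0, 0, 0]], "turn": [1.2, 2.4, 3.6, 4.8, 6], "jaw": [-1, -1, -1, -1, -1]}}

```text
time: 11.4
position: [0.5446, -0.2143, 0.1143]
tool_rot: [3.126, 0.294, 0.003]
ft_force: [-3.8, -1.0, 5.5]
grip_width: 0.112
```

Run:
```python
from h import *
s,r=st();print("turned",1.674-np.arctan2(r[1,0],r[0,0]))
```

```text
t 11.4 p [ 0.5446 -0.2143  0.1143] x [0.982 0.186 0.002] y [ 0.186 -0.982  0.002] z [ 0.002 -0.001 -1.   ] F [-3.8 -1.   5.5] T [-0.33  1.07  0.12] g 0.112 q7 -1.15
turned 1.4865857535478058
```

Request:
{"fn": "move_arm", "kwargs": {"dp": [[0, 0, 0], [0, 0, 0], [0, 0, 0], [0, 0, 0]], "turn": [0.6, 1.2, 1.5, 1.5], "jaw": [-1, -1, -1, -1]}}

```text
time: 11.8
position: [0.5447, -0.2143, 0.1143]
tool_rot: [3.138, 0.098, 0.004]
ft_force: [-4.0, -1.6, 4.7]
grip_width: 0.113
```

Run:
```python
from h import *
s,r=st();print("turned",1.674-np.arctan2(r[1,0],r[0,0]))
```

```text
t 11.8 p [ 0.5447 -0.2143  0.1143] x [0.998 0.062 0.002] y [ 0.062 -0.998  0.002] z [ 0.002 -0.002 -1.   ] F [-4.  -1.6  4.7] T [-0.37  1.05  0.74] g 0.113 q7 -1.27
turned 1.6118328064973595
```

The moment rose to 0.74 N m, so the stop is reached. Releasing and lifting.

Request:
{"fn": "move_arm", "kwargs": {"dp": [[0, 0, 0], [0, 0, 0], [0, 0, 0], [0, 0, 0], [0, 0, 0]], "turn": [-0.7, -0.7, -0.7, -0.7, -0.7], "jaw": [-1, 0.2, 0.2, 0.2, 0.2]}}

```text
time: 12.3
position: [0.5439, -0.2137, 0.1131]
tool_rot: [-3.135, -0.19, -0.001]
ft_force: [0.4, -0.1, -0.7]
grip_width: 0.388
```

Request:
{"fn": "move_arm", "kwargs": {"dp": [[0, 0, -0.2], [0, 0, -0.8], [0, 0, -1.8], [0, 0, -2.8], [0, 0, -2.8]], "turn": [0, 0, 0, 0, 0], "jaw": [0.2, 0.2, 0.2, 0.2, 0.2]}}

```text
time: 12.8
position: [0.5465, -0.2148, 0.2028]
tool_rot: [3.132, 0.19, 0.013]
ft_force: [-1.0, -0.8, 0.1]
grip_width: 0.595
```

Run:
```python
from h import *
# rib centre
yaw=.102; cy=np.array([-np.sin(yaw),np.cos(yaw),0])
rib=np.array([.544,-.215,.105])+.135*cy;print("rib",rib)
togo(np.r_[(rib-.045*cy)[:2],.20],1.57+yaw-1.57)
im=shot("wrist","w6.png")
```

```text
rib [ 0.53025386 -0.08070166  0.105     ]
t 12.8 p [ 0.5465 -0.2148  0.2028] x [0.993 0.121 0.008] y [ 0.121 -0.993  0.004] z [ 0.009 -0.003 -1.   ] F [-1.  -0.8  0.1] T [ 0.01 -0.02 -0.03] g 0.595 q7 -1.19
dp units [-0.03 -3.    0.08] mm [-11.6  89.3  -2.8]
turn units 0.22
```

View pics/w6.png

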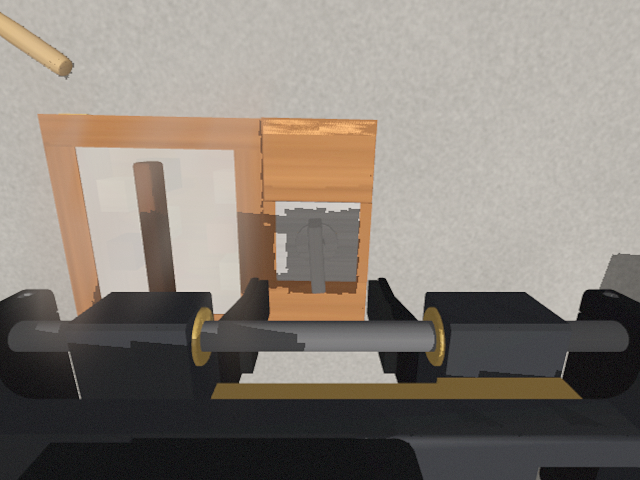

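The key stands upright in the lock, its bow now across the case (around (318,255)), and the lid is still shut. I'll close the fingers, go in front of the rib and push.

Request:
{"fn": "move_arm", "kwargs": {"dp": [[0, -1, 0], [0, -2, 0], [0, -3, 0], [0, -3, 0], [0, -3, 0]], "turn": [0.2, 0.2, 0.2, 0.2, 0.2], "jaw": [-1, -1, -1, -1, -1]}}

```text
time: 13.35
position: [0.5322, -0.1243, 0.1968]
tool_rot: [3.137, 0.165, -0.001]
ft_force: [-0.0, -0.3, 0.4]
grip_width: 0.23
```

Request:
{"fn": "move_arm", "kwargs": {"dp": [[0, 0, 0], [0, 0, 0.8], [0, 0, 1.8], [0, 0, 2.8], [0, 0, 3.7]], "turn": [0, 0, 0, 0, 0], "jaw": [-1, -1, -1, -1, -1]}}

```text
time: 13.85
position: [0.532, -0.1264, 0.0846]
tool_rot: [3.137, 0.159, -0.001]
ft_force: [0.4, -0.9, -0.4]
grip_width: 0.001
```

Request:
{"fn": "move_arm", "kwargs": {"dp": [[0, 0, 0], [0, -0.3, 0], [0, -0.7, 0], [0, -1.0, 0], [0, -1.3, 0]], "turn": [0, 0, 0, 0, 0], "jaw": [-1, -1, -1, -1, -1]}}

```text
time: 14.35
position: [0.5299, -0.0859, 0.0881]
tool_rot: [3.135, 0.163, 0.006]
ft_force: [1.8, -3.0, 1.3]
grip_width: 0.005
```

Run:
```python
from h import *
s,r=st();c=np.array([-np.sin(.102),np.cos(.102),0]);print("along y from keyhole",c@(s["position"]-[.544,-.215,0]))
```

```text
t 14.35 p [ 0.5299 -0.0859  0.0881] x [0.995 0.104 0.003] y [ 0.104 -0.995  0.003] z [ 0.004 -0.002 -1.   ] F [ 1.8 -3.   1.3] T [-0.58 -0.22 -0.03] g 0.005 q7 -1.45
along y from keyhole 0.12991151744738583
```

The lid slides at about 3 N. Pushing on to the stop.

Request:
{"fn": "move_arm", "kwargs": {"dp": [[0, -0.4, 0], [0, -0.8, 0], [0, -1.2, 0], [0, -1.5, 0], [0, -1.8, 0]], "turn": [0, 0, 0, 0, 0], "jaw": [-1, -1, -1, -1, -1]}}

```text
time: 14.85
position: [0.5229, -0.0314, 0.0864]
tool_rot: [3.137, 0.163, 0.0]
ft_force: [1.2, -3.7, 2.4]
grip_width: 0.008
```

Request:
{"fn": "move_arm", "kwargs": {"dp": [[0, -0.1, 0], [0, -0.2, 0], [0, -0.3, 0], [0, -0.35, 0], [0, -0.4, 0]], "turn": [0, 0, 0, 0, 0], "jaw": [-1, -1, -1, -1, -1]}}

```text
time: 15.35
position: [0.5216, -0.0205, 0.0862]
tool_rot: [3.137, 0.162, -0.001]
ft_force: [1.0, -1.8, 1.6]
grip_width: 0.002
```

Run:
```python
from h import *
s,r=st();c=np.array([-np.sin(.102),np.cos(.102),0]);print("along y from keyhole",c@(s["position"]-[.544,-.215,0]))
```

```text
t 15.35 p [ 0.5216 -0.0205  0.0862] x [ 0.995  0.103 -0.   ] y [ 0.103 -0.995  0.   ] z [-0. -0. -1.] F [ 1.  -1.8  1.6] T [-0.48 -0.22 -0.03] g 0.002 q7 -1.57
along y from keyhole 0.19572617516512103
```

Request:
{"fn": "move_arm", "kwargs": {"dp": [[0, -0.1, 0], [0, -0.2, 0], [0, -0.3, 0], [0, -0.3, 0]], "turn": [0, 0, 0, 0], "jaw": [-1, -1, -1, -1]}}

```text
time: 15.75
position: [0.5212, -0.0169, 0.0863]
tool_rot: [3.131, 0.158, 0.001]
ft_force: [3.1, -13.0, -0.2]
grip_width: 0.005
```

Run:
```python
from h import *
s,r=st();c=np.array([-np.sin(.102),np.cos(.102),0]);print("along y from keyhole",c@(s["position"]-[.544,-.215,0]))
```

```text
t 15.75 p [ 0.5212 -0.0169  0.0863] x [0.995 0.101 0.   ] y [ 0.101 -0.995  0.007] z [ 0.001 -0.007 -1.   ] F [  3.1 -13.   -0.2] T [-2.82 -0.58  0.02] g 0.005 q7 -1.59
along y from keyhole 0.19939012726371294
```

Stop reached (13 N, commanded travel blocked). Backing off and lifting clear.

Request:
{"fn": "move_arm", "kwargs": {"dp": [[0, 0.3, 0], [0, 0.5, 0], [0, 0.5, -1], [0, 0.5, -2.5], [0, 0.5, -4]], "turn": [0, 0, 0, 0, 0], "jaw": [-1, -1, -1, -1, -1]}}

```text
time: 16.25
position: [0.5211, -0.025, 0.2067]
tool_rot: [-3.135, -0.165, 0.005]
ft_force: [1.1, 0.9, 0.2]
grip_width: 0.001
```

Request:
{"fn": "move_arm", "kwargs": {"dp": [[0, -1, -1], [0, -2, -2], [0, -3, -2], [0, -4, -2], [0, -5, -2]], "turn": [0, 0, 0, 0, 0], "jaw": [-1, -1, -1, -1, -1]}}

```text
time: 16.75
position: [0.5058, 0.1252, 0.2663]
tool_rot: [-3.136, -0.165, 0.001]
ft_force: [0.0, -0.2, -0.5]
grip_width: 0.001
```

Run:
```python
from h import *
st()
a=shot("top","top7.png");b=shot("scene","scene7.png")
c=np.hstack([cv2.resize(a[130:350,340:540],(400,440)),cv2.resize(b[190:340,110:310],(400,300)).copy() if 0 else cv2.resize(b[180:400,110:310],(400,440))])
cv2.imwrite("pics/end.png",c[:,:,::-1])
print(ray("top",340,130,0)[:2])
```

```text
t 16.75 p [0.5058 0.1252 0.2663] x [ 0.995  0.105 -0.001] y [ 0.105 -0.995 -0.001] z [-0.001  0.001 -1.   ] F [ 0.  -0.2 -0.5] T [0.01 0.01 0.  ] g 0.001 q7 -1.79
[0.80915764 0.07588056]
```

View pics/end.png

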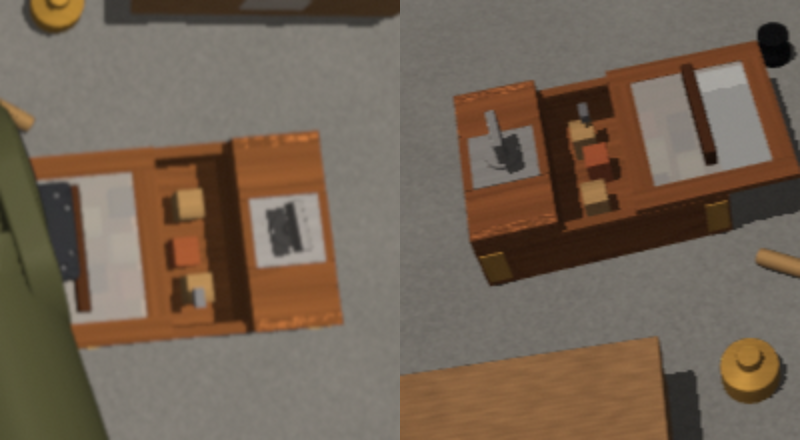

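The lid is open with the compartment showing, and the key stands upright in the lock. The loupe (scene ~ (297,202)) hasn't moved. A last numeric check of the lid, then hand in.

Run:
```python
from h import *
a,b=ray("scene",254,214,.105),ray("scene",265,260,.105);m=(a+b)/2
c=np.array([-np.sin(.102),np.cos(.102),0]);o=c@(m-[.544,-.215,.105])-.135;print("lid open",o)
if o>.07: print(ctrl.close_job())
```

```text
lid open 0.07996294531753678
the job is handed in; nothing more can be done
None
```

The job is done and handed in at about 17 s of robot time. The steel key with the rectangular bow is fully home and turned in the lock, and the lid is open to its stop.

- **Key home:** It seated with a 16 N push back. The tool stood at z = 0.114 m, against about 0.113 m expected for fully home.
- **Lock turned:** I turned the key about 1.6 rad clockwise. The moment then rose to 0.74 N m, which I took as the stop, before letting go.
- **Lid open:** It slid at about 3 N and stopped at 13 N. The scene camera puts it about 80 mm open.
- **Last picture:** The key stands upright in the lock and nothing is being touched. The arm ended well clear of the case.

I compared only the loupe with its starting position, and it had not moved. I did not re-measure the other key or the other bystanders, but the arm passed well above them. No check failed or disagreed. The two early yaw readings for the case (0.094 and 0.130 rad) differed slightly; the fit confirmed about 0.10.

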